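# Put the dust tray back into the finishing machine

### The arm

A 6-joint arm with a two-finger parallel gripper is mounted at the origin on the work surface. World frame = base frame: x ahead of the robot, y to its left, z up, the work surface at z = 0. Lengths are in m, angles in rad, forces in N, time in s.
With the tool pointing down it reaches from about 0.275 to 0.775 m from the base axis. Payload 14.6 kg.
Tool frame: the origin (TCP) lies midway between the tips of the shut fingers; the grasp point (between the pads) lies 19 mm behind it (hold_point_z is the distance from the TCP to the grasp point, in m); z points along the fingers, y is the line along which they close (so a half turn about z gives the same grasp; the last joint's range is limited). The gripper opens to 85 mm and grips with 20 to 120 N. Pads are 22 mm wide; open, the fingers measure 114 mm over their backs; the gripper's body (76 mm by 85 mm) begins 54 mm behind the grasp point. The pads swing forward as they close: fully open they stand 13 mm farther back than shut.
Start: joints at [1.097, 0.263, -0.048, 1.259, 0, 1.415], TCP at [0.165, 0.499, 0.206] pointing down, gripper open.
Joint ranges: [-2.65, 2.65], [-0.89, 1.7], [-1.18, 1.37], [-2.13, 2.11], [-1.35, 1.29], [-3.14, 3.14]. Speed limits (rad/s): [1.89, 1.89, 2.57, 2.79, 3.14, 3.14].

### API

Orientations are given as [roll, pitch, yaw] about the fixed x, y, z axes, in that order (R = Rz(yaw) Ry(pitch) Rx(roll)).
In Python, from station import get_obs, read_camera, calibration, sign_off, hold_point_z gives the robot as it stands. The module is installed in compiled form; this text tells all that it offers.
- The arm moves only by the tool jog_arm, never from a script. Its argument "commands" is a list of rows, each an object with "fingers": the opening, from 0 (shut) to 1 (fully open); "xyz": the shift along the tool's x, y, z in m, a list of three; "delta_rot": the turn, a rotation vector about the tool's x, y, z in rad, a list of three. In form: [{"fingers": fingers, "xyz": [dx, dy, dz], "delta_rot": [wx, wy, wz]}, ...]. A call has 1 to 5 rows; each row shifts and turns the commanded pose from where the row before left it, along the tool's axes as they then stand; what a row does not reach is not made up. A row lasts 1/10 s, in which the tool goes at most 50 mm and 8.59 degrees, less where a joint would pass 70% of its speed; a pose out of reach is approached as far as the arm can. A call is refused whole if a number of a shift passes 0.05 or a number of a turn 0.15, either way. A call with a gripper value outside its range is refused whole. The fingers move at their own pace and stop on an object; "squeeze" is the grip in N (left out, the last holds). Time passes only in rows, so rows that do not move let the fingers close. It gives the time, the measured TCP pose, the force, the opening and the grip force at its end, in the units of the state.
- get_obs(): the state, without advancing time (a new reading comes with each control period).
- read_camera(name): name is "side" or "top" or "wrist"; returns (picture, depth): 400x640x3 uint8, red, green, blue; 400x640 float32, m along the optical axis (not along the pixel's ray), 0 where there is no reading.
- calibration(name): a dict with "fx", "fy", "cx", "cy" (pixels), "eye" and "orientation" of the camera in the world. Camera axes: x right, y down, z forward; pixel columns grow to the right and rows downward; lengths in m; the calibration is good to about 2 mm. A picture is of the moment at which its call begins: read the wrist's pose just before it. calibration takes no time and is no camera call; for the wrist camera it gives the pose at the moment of the call.
- sign_off(): hands the job in; it is judged then, once.
The state is a dict: "clock": time; "joints": joint angles; "qvel": joint speeds; "tau": joint torques, N m; "tcp_pos": TCP position; "eef_rot": TCP orientation; "force": force on the tool from outside, world axes, zero at the start; "moment": the same for the moment, N m; "grip_width": finger opening in m; "gripper_force": force on a finger pad.
Only numpy, scipy, OpenCV 4.12 (cv2) and the standard library are available. Lean on these libraries where they do the work, as an engineer would, in place of code of your own. Each camera call takes 0.05 s, during which the arm holds its last target. There are 200 camera calls.

### The job

The dust tray of the bench finishing machine has been emptied and lies on the bench: put it back. Slide it straight into its bay under the machine and press it home until the push-push latch inside holds it, firmly but without ramming machine or latch, then let go and check that it stayed in; the latch may have been left shut, and then the first press only springs the tray back out and you must press it home again. Leave the other things on the bench where they are.

Things in the scene. Friction and masses are not known exactly. Their poses are not given: they have to be found in the camera images.
- machine: Shoe finishing machine, fixed: grey steel base 250 deep (x) x 275 wide x 60 mm high, with a tray bay in its front; on top a motor, sanding drum and brush, from 110 mm behind the front, up to 225 mm high. Origin at bench height on the base's front face, midway across the bay's mouth; +x points straight into the bay, z up. The base runs from y = -185 to +90 mm.
- bay_mouth (a point): Middle of the bay's floor at its mouth, 2 mm above the bench (machine axes). The bay is 103 mm wide, flared to 116 mm at the mouth over its first 14 mm; its roof is 52 mm above its floor; from 26 mm in, rails along both sides come down by a ramp to 36 mm above the floor, 4 mm over the tray's side walls. It is deeper than the tray is long.
- latch_spot (a point): Usual place of the latch plunger's nose when out (ready), on the bay's middle line; the real mounting depth differs by up to 3.5 mm either way and is not measured: feel it. At the start the plunger is either out, or left shut (in, by 14 mm): then the tray's striker meets shut jaws 13 mm before the nose, the first full press only frees the latch, and the tray comes back 17 mm or more.
- bay_brow (a point): Middle of the base's top front edge, 60 mm up. Full press: the nose goes 26 mm in from its ready place onto a felt rubber buffer (6 N per mm); press there to about 18 N. Before it the push is 6 to 11 N, on shut jaws up to 15 N (more if also pushed down). From the buffer the latch catches, resting 11-13 mm back; a shorter press springs out; another full press frees it. Over 25 N rams it.
- tray: Loose open dust tray of sheet steel, 100 (x) x 100 (y) mm, walls 32 mm high, 0.2 to 0.33 kg; front panel at its -x end. Origin: centre of the box's underside; +x from panel to striker, into the bay. Latched, the origin lies 44 to 54 mm inside the mouth (machine x), at full press 11 to 15 mm deeper than it then rests; sprung out it lies at less than 41 mm.
- tray_panel (a point): Centre of the outer face of the tray's grey front panel (6 mm thick, 100 mm wide, up to 43 mm above the underside), tray x = -50 mm. Latched, it is within about 6 mm of flush with the machine's front. Tray axes.
- tray_pull (a point): Centre of the black pull: a straight bar 8 mm thick (x), 70 mm long (y), 16 mm high, 26 mm above the tray's underside, 40 mm before the panel (tray x = -90 mm). Clear gap of 36 mm to the panel, open from above, between two 6 mm legs at the bar's ends. Tray axes.
- tray_striker (a point): End face of the T-shaped striker (22 mm wide) in the middle of the tray's back, 22 mm behind the box (tray x = 72 mm), 26 mm above its underside. Tray axes.
- last: white plastic shoe last (foot form), 240 x 56 mm, 105 mm high; bystander, origin under its middle
- hammer: hammer lying down, 270 mm long; bystander, origin under its middle
- glue_jar: closed glue jar, 72 mm across, 100 mm high; bystander, origin under its middle
- tack_tin: low open tin of tacks, 76 mm across, 30 mm high; bystander, origin under its middle
- heel_block: flat black rubber heel block, 75 x 70 x 20 mm; bystander, origin under its middle
- brush: hand brush, 180 mm long; bystander, origin under its middle

How it is judged:
By the outcome, as a careful person would: the job done as asked, in the order asked, and still so for the second after the job is handed in, with the robot touching nothing.
It also fails if it takes over 72 s, if anything falls off the work surface, if the arm or the gripper's body presses on something with over 40 N, if the wrist force passes 120 N, or if a joint passes its speed limit or range.

## Working session

There is one attempt and no reset: what is moved stays moved. The work goes in short steps, Python scripts to look and compute and a tool call to move; the robot and the scene stay as the last step left them, time stands still between calls to the robot, and variables do not carry over. Pictures are saved under pics/ and viewed, at most 12 in all, crops included, and the job is handed in when it is done.

Besides the shell and the picture viewer there is one more tool, called by a JSON object that holds its "op" and its "data". jog_arm: Moves the arm, as the interface text tells. Its arguments: {"type":"object","properties":{"commands":{"type":"array","items":{"type":"object","properties":{"fingers":{"type":"number"},"xyz":{"type":"array","items":{"type":"number"}},"delta_rot":{"type":"array","items":{"type":"number"}}}}},"squeeze":{"type":"number"}},"required":["commands"]}

```bash
mkdir -p pics; ls
python3 - <<'E'
from station import *
import cv2,numpy as np
o=get_obs();print({k:np.round(v,3) for k,v in o.items()}, hold_point_z)
for n in("top","side"):
    p,d=read_camera(n);c=calibration(n);print(n,c)
    cv2.imwrite(f"pics/{n}0.png",p[:,:,::-1]);np.savez(f"{n}0.npz",p=p,d=d)
E
```

```text
pics
{'clock': np.float64(0.0), 'joints': array([ 1.097,  0.264, -0.049,  1.259, -0.   ,  1.415]), 'qvel': array([ 0.   ,  0.   , -0.001, -0.   , -0.   , -0.   ]), 'tau': array([-0.0000e+00, -6.3763e+01,  3.8457e+01,  1.4000e-02, -0.0000e+00,
       -0.0000e+00]), 'tcp_pos': array([0.164, 0.498, 0.205]), 'eef_rot': array([-3.141, -0.   ,  2.823]), 'force': array([0.32 , 0.068, 0.503]), 'moment': array([ 0.008,  0.043, -0.076]), 'gripper_force': np.float64(0.0), 'grip_width': np.float64(0.085)} 0.0187
top {'fx': 375.1914471396205, 'fy': 375.1914471396205, 'cx': 314.11952605117284, 'cy': 202.81215441093906, 'eye': array([0.38119005, 0.00930307, 1.25172362]), 'orientation': array([-2.98635857, -0.00867875, -1.57305829])}
side {'fx': 483.2469458825512, 'fy': 483.2469458825512, 'cx': 324.976720062531, 'cy': 195.11302117269324, 'eye': array([-0.09934062, -0.60233481,  1.04500766]), 'orientation': array([-2.3964227 , -0.00767229, -0.805666  ])}
```

View pics/top0.png

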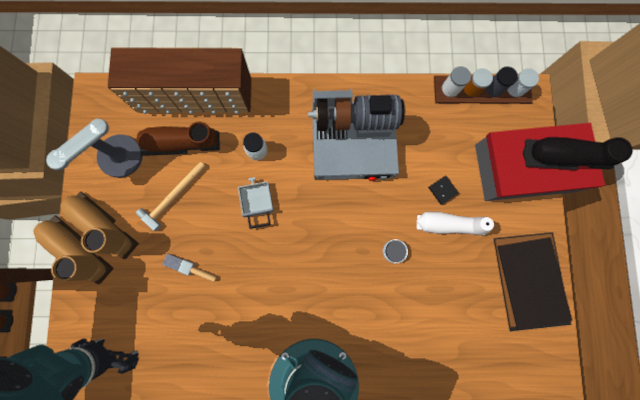

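View pics/side0.png

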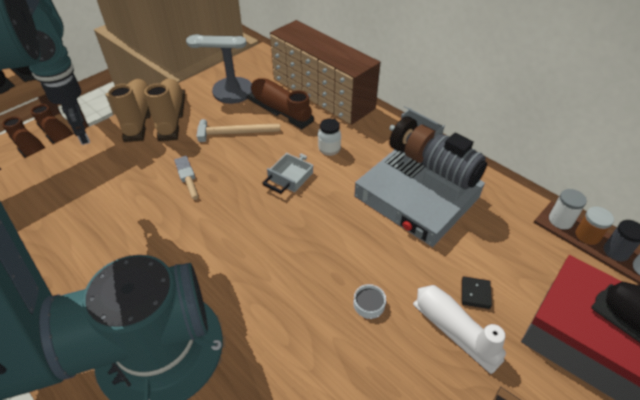

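The top view shows the machine, its front edge at row ~178 and columns 314–398. The tray is at about (256,200), with the pull below at (260,224) and the striker at the top. The side view agrees: tray at (290,175), machine front facing the robot.

```bash
cat > h.py <<'E'
from station import *
import cv2,numpy as np
from scipy.spatial.transform import Rotation as R
def rot(o): return R.from_euler('xyz',o).as_matrix()
def cloud(d,c):
    v,u=np.mgrid[:d.shape[0],:d.shape[1]]
    P=np.stack([(u-c['cx'])/c['fx']*d,(v-c['cy'])/c['fy']*d,d],-1)
    return P@rot(c['orientation']).T+c['eye']
def proj(X,c):
    p=(np.asarray(X)-c['eye'])@rot(c['orientation'])
    return p[...,:2]/p[...,2:]*[c['fx'],c['fy']]+[c['cx'],c['cy']]
E
python3 - <<'E'
from h import *
z=np.load('top0.npz');P=cloud(z['d'],calibration('top'));p=z['p'].astype(int)
print('table z',np.round(P[230:240,300:340,2].mean(),4))
def win(r0,r1,c0,c1):
    m=np.zeros(P.shape[:2],bool);m[r0:r1,c0:c1]=1;return m
m=win(85,190,300,410)&(abs(P[...,2]-.06)<.008)
q=P[m][:,:2]; print('base',len(q),P[m][:,2].mean())
r=cv2.minAreaRect((q*1000).astype(np.float32));print(r,cv2.boxPoints(r))
t=win(172,235,230,285)&(P[...,2]>.012)
r=cv2.minAreaRect((P[t][:,:2]*1000).astype(np.float32));print('tray',r,cv2.boxPoints(r))
w=t&(abs(P[...,2]-.032)<.006)
k=win(205,235,235,285)&(p.sum(-1)<150)&(P[...,2]>.015)
q=P[k];print('pull',len(q),q.mean(0))
r=cv2.minAreaRect((q[:,:2]*1000).astype(np.float32));print(r)
pp=cloud(np.load('side0.npz')['d'],calibration('side'))
E
```

```text
table z 0.0091
base 3682 0.05983973771918814
((784.3094482421875, -137.01461791992188), (252.02525329589844, 275.96435546875), 1.3120802640914917) [[ 655.1703      -1.9540708]
 [ 661.4894    -277.84607  ]
 [ 913.4486    -272.07516  ]
 [ 907.1295       3.8168335]]
tray ((500.80633544921875, 145.4877471923828), (340.2514953613281, 125.08460235595703), 28.521278381347656) [[321.46405  119.207405]
 [381.19012    9.303085]
 [680.1486   171.7681  ]
 [620.42255  281.67242 ]]
pull 45 [0.50424797 0.17717019 0.03140029]
((515.288818359375, 178.88377380371094), (40.856529235839844, 66.62421417236328), 12.051226615905762)
```

{"op": "jog_arm", "data": {"commands": [{"fingers": 1,"xyz": [0,0,-0.01],"delta_rot": [0,0,0.149]},{"fingers": 1,"xyz": [0,0,-0.01],"delta_rot": [0,0,0.149]},{"fingers": 1,"xyz": [0,0,-0.01],"delta_rot": [0,0,0.149]},{"fingers": 1,"xyz": [0,0,-0.01],"delta_rot": [0,0,0.149]},{"fingers": 1,"xyz": [0,0,-0.01],"delta_rot": [0,0,0.149]}]}}

```text
clock: 0.6
tcp_pos: [0.1645, 0.4984, 0.2558]
eef_rot: [-3.141, 0.0, 2.072]
force: [0.8, -0.3, 0.3]
grip_width: 0.0853
gripper_force: 0.0
```

{"op": "jog_arm", "data": {"commands": [{"fingers": 1,"xyz": [0,0,0],"delta_rot": [0,0,0.149]},{"fingers": 1,"xyz": [0,0,0],"delta_rot": [0,0,0.149]},{"fingers": 1,"xyz": [-0.037,0.021,0],"delta_rot": [0,0,0]},{"fingers": 1,"xyz": [-0.037,0.021,0],"delta_rot": [0,0,0]},{"fingers": 1,"xyz": [-0.037,0.021,0],"delta_rot": [0,0,0]}]}}

```text
clock: 1.1
tcp_pos: [0.2497, 0.4018, 0.2554]
eef_rot: [-3.141, 0.0, 1.781]
force: [0.9, 0.2, -0.8]
grip_width: 0.0852
gripper_force: 0.0
```

{"op": "jog_arm", "data": {"commands": [{"fingers": 1,"xyz": [-0.038,0.021,0],"delta_rot": [0,0,0]},{"fingers": 1,"xyz": [-0.038,0.021,0],"delta_rot": [0,0,0]},{"fingers": 1,"xyz": [-0.038,0.021,0],"delta_rot": [0,0,0]},{"fingers": 1,"xyz": [-0.038,0.021,0],"delta_rot": [0,0,0]},{"fingers": 1,"xyz": [-0.038,0.021,0],"delta_rot": [0,0,0]}]}}

```text
clock: 1.6
tcp_pos: [0.3921, 0.2373, 0.2556]
eef_rot: [-3.141, 0.0, 1.78]
force: [0.9, 0.5, 0.4]
grip_width: 0.0857
gripper_force: 0.0
```

{"op": "jog_arm", "data": {"commands": [{"fingers": 1,"xyz": [-0.037,0.021,0],"delta_rot": [0,0,0]},{"fingers": 1,"xyz": [-0.037,0.021,0],"delta_rot": [0,0,0]},{"fingers": 1,"xyz": [0,0,0],"delta_rot": [0,0,0]},{"fingers": 0.4,"xyz": [0,0,0],"delta_rot": [0,0,0]},{"fingers": 0.4,"xyz": [0,0,0],"delta_rot": [0,0,0]}]}}

```text
clock: 2.1
tcp_pos: [0.4472, 0.1758, 0.2556]
eef_rot: [-3.141, -0.0, 1.78]
force: [-0.2, 0.3, -0.3]
grip_width: 0.0589
gripper_force: 0.0
```

Run:
```python
from h import *
o=get_obs();print(o['tcp_pos'],o['eef_rot'],o['grip_width'],o['force'],o['clock'])
c=calibration('wrist');p,d=read_camera('wrist');print(c)
cv2.imwrite("pics/w1.png",p[:,:,::-1]);np.savez("w1.npz",p=p,d=d,**c)
```

```text
[0.4471579  0.17579983 0.25560249] [-3.14111553e+00 -1.88722224e-04  1.78035267e+00] 0.05887976829965088 [-0.18974649  0.28570474 -0.26826896] 2.1
{'fx': 334.766563570149, 'fy': 334.766563570149, 'cx': 323.92114824543796, 'cy': 204.1701173572361, 'eye': array([0.43223361, 0.24703024, 0.42303483]), 'orientation': array([ 2.85014565e+00, -4.53258066e-04,  2.08402697e-01])}
```

View pics/w1.png

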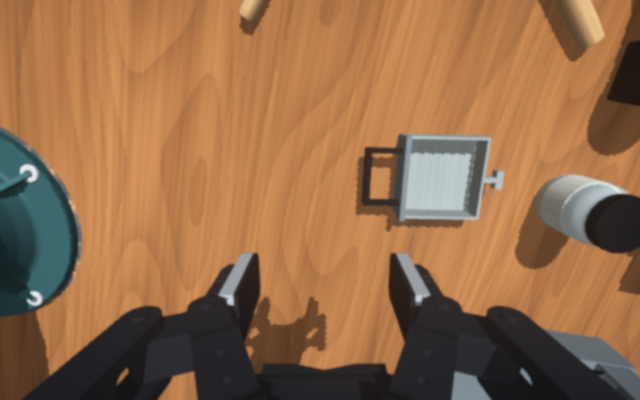

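The wrist view shows the tray almost square to the tool. The bar is at col ~367 (rows 148–206), the panel at col ~403 and the striker at (498,180). Next I measure it.

```bash
cat > ray.py <<'E'
from h import *
def ray(uv,c,z):
    uv=np.asarray(uv,float)
    d=np.c_[(uv[:,0]-c['cx'])/c['fx'],(uv[:,1]-c['cy'])/c['fy'],np.ones(len(uv))]@rot(c['orientation']).T
    return (c['eye']+d*((z-c['eye'][2])/d[:,2])[:,None])[:,:2]
E
python3 - <<'E'
from ray import *
z=np.load('w1.npz');c={k:z[k] for k in('fx','fy','cx','cy','eye','orientation')};p=z['p'].astype(int);P=cloud(z['d'],c)
print('bench z',np.median(P[120:230,290:340,2]))
W=np.zeros(p.shape[:2],bool);W[120:235,352:515]=1
k=W&(p.max(-1)<60)&(P[...,2]>.022);k[:,410:]=0
v,u=np.nonzero(k);print('dark',len(u),u.min(),u.max(),v.min(),v.max(),np.median(P[k][:,2]))
b=k&(np.arange(640)[None,:]<=374)
v,u=np.nonzero(b);X=ray(np.c_[u,v],c,.034)*1000
print('bar',len(u),X.mean(0),cv2.minAreaRect(X.astype(np.float32)))
# whole tray: height cloud
t=W&(P[...,2]>.026)&~k&(np.arange(640)[None,:]>395)
t[:,484:]&=False
v,u=np.nonzero(t)
X=P[t][:,:2]*1000;print('box',len(u),cv2.minAreaRect(X.astype(np.float32)))
f=W&(P[...,2]>.038);X=P[f][:,:2]*1000;print('panel',len(X),X.mean(0),cv2.minAreaRect(X.astype(np.float32)))
s=W&(P[...,2]>.018);s[:,:494]=0;s[:,510:]=0;X=P[s];print('striker',len(X),X.mean(0)*1000)
E
```

```text
bench z -0.0006585984995652605
dark 526 363 402 148 206 0.03245308704674177
bar 322 [499.44511928 175.9110579 ] ((501.15216064453125, 176.52584838867188), (13.309412002563477, 66.42415618896484), 14.401972770690918)
box 1479 ((539.09326171875, 190.43768310546875), (213.12954711914062, 114.29196166992188), 0.29714226722717285)
panel 584 [526.82402404 193.1202356 ] ((513.0211791992188, 210.99334716796875), (61.47871017456055, 165.89614868164062), 45.62580490112305)
striker 171 [647.3535032  206.8140612   42.22734289]
```

Run:
```python
from ray import *
z=np.load('w1.npz');c={k:z[k] for k in('fx','fy','cx','cy','eye','orientation')};p=z['p'].astype(int)
W=np.zeros(p.shape[:2],np.uint8);g=((p.max(-1)-p.min(-1))<40)&(p.min(-1)>70)
W[160:200,494:512]=g[160:200,494:512]
v,u=np.nonzero(W);print(len(u),u.mean(),v.mean(),u.max())
s=ray([[u.mean(),v.mean()]],c,.03)[0];b=ray([[367,177]],c,.034)[0]
print(s,b,np.linalg.norm(s-b),np.degrees(np.arctan2(*(s-b)[::-1])))
```

```text
168 497.9583333333333 178.70238095238096 503
[0.6543161  0.20602861] [0.49952506 0.17630929] 0.157618227319069 10.868327122777178
```

{"op": "jog_arm", "data": {"commands": [{"fingers": 0.37,"xyz": [-0.002,0.01,0.03],"delta_rot": [0,0,0]},{"fingers": 0.37,"xyz": [-0.002,0.01,0.04],"delta_rot": [0,0,0]},{"fingers": 0.37,"xyz": [-0.002,0.01,0.04],"delta_rot": [0,0,0]},{"fingers": 0.37,"xyz": [-0.002,0.01,0.04],"delta_rot": [0,0,0]},{"fingers": 0.37,"xyz": [-0.003,0.011,0.04],"delta_rot": [0,0,0]}]}}

```text
clock: 2.65
tcp_pos: [0.4995, 0.1763, 0.0645]
eef_rot: [3.141, -0.0, 1.782]
force: [0.8, 0.8, 0.6]
grip_width: 0.0317
gripper_force: 0.0
```

Run:
```python
from h import *
o=get_obs();print(o['tcp_pos'],o['eef_rot'],o['grip_width'],o['force'],o['clock'])
c=calibration('wrist');p,d=read_camera('wrist')
cv2.imwrite("pics/w2.png",p[:,:,::-1]);np.savez("w2.npz",p=p,d=d,**c)
```

```text
[0.49949906 0.17626591 0.06450089] [ 3.14095447e+00 -9.18843306e-05  1.78183547e+00] 0.031713807381663885 [0.79185175 0.83803124 0.63524476] 2.65
```

View pics/w2.png

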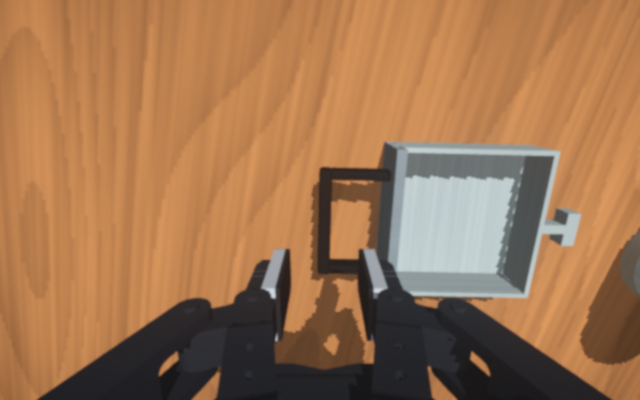

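The bar is at col ~324, rows 168–275, so it sits between the fingers in x. Next I check its centre.

Run:
```python
from ray import *
z=np.load('w2.npz');c={k:z[k] for k in('fx','fy','cx','cy','eye','orientation')};p=z['p'].astype(int)
b=ray([[324.5,222],[326,172],[323.5,272],[568,227.5]],c,.034);print(b,np.linalg.norm(b[1]-b[2]))
t=np.array([.4995,.1763]);y=1.7818
for q in b: print((q-t)@[np.cos(y),np.sin(y)],(q-t)@[np.sin(y),-np.cos(y)])
k=(p.max(-1)<60);k[:165]=0;k[262:]=0;k[:,:310]=0;k[:,345:]=0
v,u=np.nonzero(k);P=ray(np.c_[u,v],c,.034);w=[(r,u[(v==r)].min(),u[v==r].max()) for r in range(185,260,12)];print(w)
```

```text
[[0.49972806 0.17808283]
 [0.49396025 0.20939878]
 [0.50636779 0.14384643]
 [0.65085158 0.2064255 ]] 0.06671625019267119
0.0016955275973646782 0.0005963968977070074
0.033524945778601364 0.0015153753601076208
-0.033172187157156814 -8.165247963117923e-05
-0.002241932814070841 0.15430431112761536
[(185, np.int64(320), np.int64(330)), (197, np.int64(320), np.int64(330)), (209, np.int64(320), np.int64(329)), (221, np.int64(320), np.int64(328)), (233, np.int64(319), np.int64(328)), (245, np.int64(319), np.int64(327)), (257, np.int64(319), np.int64(327))]
```

{"op": "jog_arm", "data": {"commands": [{"fingers": 0.37,"xyz": [0.001,0,0.02],"delta_rot": [0,0,0.025]},{"fingers": 0.37,"xyz": [0,0,0.02],"delta_rot": [0,0,0]},{"fingers": 0.37,"xyz": [0,0,0.0155],"delta_rot": [0,0,0]},{"fingers": 0.37,"xyz": [0,0,0],"delta_rot": [0,0,0]}]}}

```text
clock: 3.1
tcp_pos: [0.4982, 0.1767, 0.0097]
eef_rot: [-3.139, -0.0, 1.756]
force: [0.1, 0.4, 0.3]
grip_width: 0.0314
gripper_force: 0.0
```

{"op": "jog_arm", "data": {"commands": [{"fingers": 0,"xyz": [0,0,0],"delta_rot": [0,0,0]},{"fingers": 0,"xyz": [0,0,0],"delta_rot": [0,0,0]},{"fingers": 0,"xyz": [0,0,0],"delta_rot": [0,0,0]},{"fingers": 0,"xyz": [0,0,0],"delta_rot": [0,0,0]},{"fingers": 0,"xyz": [0,0,0],"delta_rot": [0,0,0]}], "squeeze": 80}}

```text
clock: 3.6
tcp_pos: [0.4999, 0.1761, 0.0105]
eef_rot: [3.141, -0.0, 1.755]
force: [1.1, 0.3, -0.4]
grip_width: 0.0004
gripper_force: 0.0
```

Run:
```python
from h import *
p,d=read_camera('wrist');q,_=read_camera('side')
im=np.vstack([p[100:400],cv2.resize(q[120:230,230:420],(640,370))[:290]])
cv2.imwrite("pics/w3.png",im[:,:,::-1])
```

```text
(no output)
```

View pics/w3.png

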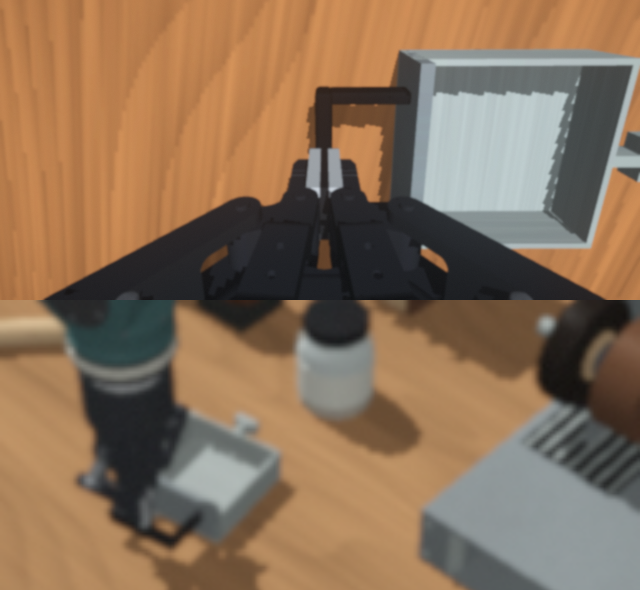

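The picture shows the fingers closed around the bar, yet the readings say nothing is held. I'll take a fresh reading.

{"op": "jog_arm", "data": {"commands": [{"fingers": 0,"xyz": [0,0,0],"delta_rot": [0,0,0]},{"fingers": 0,"xyz": [0,0,0],"delta_rot": [0,0,0]},{"fingers": 0,"xyz": [0,0,0],"delta_rot": [0,0,0]}], "squeeze": 80}}

```text
clock: 4.0
tcp_pos: [0.4997, 0.1761, 0.0101]
eef_rot: [-3.141, 0.0, 1.755]
force: [1.2, -0.7, 0.4]
grip_width: 0.0005
gripper_force: 0.0
```

Run:
```python
from h import *
o=get_obs();print(o['grip_width'],o['gripper_force'],o['force'],o['moment'],o['tcp_pos'])
```

```text
0.0005124379980644268 0.0 [ 1.23399161 -0.70281661  0.39327908] [-0.00736577  0.01772209 -0.0299943 ] [0.49973382 0.17605614 0.01013799]
```

Run:
```python
from h import *
o=get_obs();c=calibration('wrist');p,d=read_camera('wrist')
t=o['tcp_pos'];M=rot(o['eef_rot'])
for off in ([0,0,0],[0,0,-.0187],[.011,0,-.0187],[.011,.004,-.0187],[.011,-.004,-.0187],[.034,.004,-.024],[.034,-.004,-.024]): print(off,proj(t+M@np.array(off),c).round(1))
P=cloud(d,c)
for r in(200,220,240,255,265,275): print(r,(P[r,305:345:5]*1000).round()[:,2],)
cv2.imwrite("pics/w4.png",cv2.resize(p[170:310,270:400],None,fx=4,fy=4,interpolation=cv2.INTER_NEAREST)[:,:,::-1])
```

```text
[0, 0, 0] [323.5 244.1]
[0, 0, -0.0187] [323.5 259.5]
[0.011, 0, -0.0187] [323.5 238.6]
[0.011, 0.004, -0.0187] [331.8 238.5]
[0.011, -0.004, -0.0187] [315.1 238.6]
[0.034, 0.004, -0.024] [332.4 195. ]
[0.034, -0.004, -0.024] [314.4 195.1]
200 [-2. -2. 33. 34. 33. 33. 31. 30.]
220 [-1. -1. 31. 33. 33. 33. -1. -1.]
240 [-0.  0. 32. 34. 34. 32. -0. -1.]
255 [ 0. 46. 45. 47. 47. 46. 46.  0.]
265 [47. 55. 55. 56. 56. 56. 55. 47.]
275 [55. 63. 63. 64. 63. 65. 63. 63.]
```

View pics/w4.png

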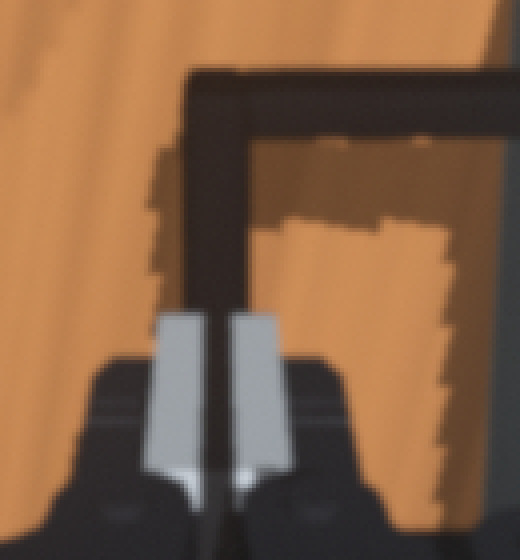

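Run:
```python
from h import *
o=get_obs();c=calibration('wrist');p,d=read_camera('wrist')
t=o['tcp_pos'];M=rot(o['eef_rot']);P=(cloud(d,c)-t)@M*1000
for r in range(244,300,4): print(r,P[r,[310,317,324,331,337]].round().tolist())
for n in('w1','w2'):
    z=np.load(n+'.npz');c={k:z[k] for k in('fx','fy','cx','cy','eye','orientation')}
    Q=cloud(z['d'],c);r=256
    for cc in ((240,400) if n=='w1' else(280,370)): print(n,cc,Q[r,cc-6:cc+8:3].round(3).tolist())
```

```text
244 [[-4.0, -8.0, 10.0], [9.0, -3.0, -22.0], [10.0, 0.0, -22.0], [10.0, 4.0, -22.0], [-5.0, 8.0, 12.0]]
248 [[-7.0, -8.0, 11.0], [8.0, -3.0, -22.0], [8.0, 0.0, -22.0], [7.0, 4.0, -21.0], [-7.0, 8.0, 10.0]]
252 [[11.0, -6.0, -33.0], [10.0, -3.0, -32.0], [11.0, 0.0, -33.0], [10.0, 3.0, -33.0], [10.0, 6.0, -32.0]]
256 [[10.0, -6.0, -37.0], [11.0, -3.0, -37.0], [11.0, 0.0, -38.0], [10.0, 3.0, -36.0], [10.0, 6.0, -36.0]]
260 [[11.0, -6.0, -41.0], [10.0, -3.0, -40.0], [11.0, 0.0, -41.0], [11.0, 3.0, -41.0], [11.0, 6.0, -41.0]]
264 [[10.0, -6.0, -43.0], [11.0, -3.0, -45.0], [11.0, 0.0, -45.0], [10.0, 3.0, -43.0], [10.0, 6.0, -43.0]]
268 [[11.0, -5.0, -48.0], [11.0, -3.0, -49.0], [10.0, 0.0, -48.0], [10.0, 3.0, -47.0], [10.0, 5.0, -48.0]]
272 [[10.0, -5.0, -50.0], [10.0, -3.0, -51.0], [11.0, 0.0, -51.0], [11.0, 3.0, -51.0], [10.0, 5.0, -51.0]]
276 [[10.0, -5.0, -53.0], [11.0, -2.0, -55.0], [11.0, 0.0, -55.0], [10.0, 3.0, -54.0], [11.0, 5.0, -54.0]]
280 [[10.0, -5.0, -57.0], [11.0, -2.0, -58.0], [11.0, 0.0, -58.0], [10.0, 3.0, -56.0], [10.0, 5.0, -57.0]]
284 [[11.0, -5.0, -61.0], [11.0, -2.0,
[... 175 characters left out ...]

292 [[12.0, -5.0, -67.0], [8.0, -2.0, -61.0], [9.0, 0.0, -63.0], [9.0, 3.0, -63.0], [12.0, 5.0, -67.0]]
296 [[11.0, -5.0, -69.0], [12.0, -2.0, -70.0], [7.0, 0.0, -63.0], [12.0, 3.0, -70.0], [11.0, 5.0, -69.0]]
w1 240 [[0.352, 0.023, -0.001], [0.356, 0.024, -0.001], [0.41, 0.179, 0.293], [0.411, 0.179, 0.292], [0.412, 0.179, 0.292]]
w1 400 [[0.475, 0.192, 0.292], [0.476, 0.193, 0.293], [0.477, 0.193, 0.292], [0.478, 0.193, 0.293], [0.479, 0.193, 0.293]]
w2 280 [[0.477, 0.182, 0.101], [0.478, 0.182, 0.101], [0.479, 0.182, 0.101], [0.48, 0.183, 0.101], [0.482, 0.183, 0.101]]
w2 370 [[0.514, 0.19, 0.102], [0.516, 0.19, 0.101], [0.517, 0.191, 0.101], [0.518, 0.191, 0.102], [0.545, 0.149, 0.003]]
```

The depth shows the real fingertips about 30 mm behind the stated TCP, at z≈0.040. They shut just above the bar, whose top is at 0.034. I'll reopen, go down 30 mm while watching the force, and grip.

{"op": "jog_arm", "data": {"commands": [{"fingers": 0.37,"xyz": [0,0,0],"delta_rot": [0,0,0]},{"fingers": 0.37,"xyz": [0,0,0],"delta_rot": [0,0,0]},{"fingers": 0.37,"xyz": [0,0,0],"delta_rot": [0,0,0]},{"fingers": 0.37,"xyz": [0,0,0.008],"delta_rot": [0,0,0]},{"fingers": 0.37,"xyz": [0,0,0.008],"delta_rot": [0,0,0]}]}}

```text
clock: 4.6
tcp_pos: [0.4998, 0.1761, -0.0064]
eef_rot: [3.141, -0.0, 1.755]
force: [-0.9, -0.0, 0.7]
grip_width: 0.0316
gripper_force: 0.0
```

{"op": "jog_arm", "data": {"commands": [{"fingers": 0.37,"xyz": [0,0,0.004],"delta_rot": [0,0,0]},{"fingers": 0.37,"xyz": [0,0,0.004],"delta_rot": [0,0,0]},{"fingers": 0.37,"xyz": [0,0,0],"delta_rot": [0,0,0]}]}}

```text
clock: 4.9
tcp_pos: [0.4994, 0.176, -0.0144]
eef_rot: [-3.141, -0.0, 1.755]
force: [-0.1, -0.1, 0.3]
grip_width: 0.0318
gripper_force: 0.0
```

{"op": "jog_arm", "data": {"commands": [{"fingers": 0.37,"xyz": [0,0,0.004],"delta_rot": [0,0,0]},{"fingers": 0,"xyz": [0,0,0],"delta_rot": [0,0,0]},{"fingers": 0,"xyz": [0,0,0],"delta_rot": [0,0,0]},{"fingers": 0,"xyz": [0,0,0],"delta_rot": [0,0,0]},{"fingers": 0,"xyz": [0,0,0],"delta_rot": [0,0,0]}], "squeeze": 80}}

```text
clock: 5.4
tcp_pos: [0.4998, 0.1761, -0.0177]
eef_rot: [3.141, -0.0, 1.755]
force: [-1.2, 0.2, 1.8]
grip_width: 0.0063
gripper_force: 78.2
```

{"op": "jog_arm", "data": {"commands": [{"fingers": 0,"xyz": [0,0,0],"delta_rot": [0,0,0]},{"fingers": 0,"xyz": [0,0,0],"delta_rot": [0,0,0]}]}}

```text
clock: 5.6
tcp_pos: [0.4997, 0.1761, -0.0177]
eef_rot: [3.142, -0.0, 1.755]
force: [-1.5, 0.1, 3.1]
grip_width: 0.0065
gripper_force: 78.6
```

{"op": "jog_arm", "data": {"commands": [{"fingers": 0,"xyz": [0,0,-0.005],"delta_rot": [0,0,0]},{"fingers": 0,"xyz": [0,0,-0.007],"delta_rot": [0,0,0]},{"fingers": 0,"xyz": [0,-0.02,0],"delta_rot": [0,0,0.08]},{"fingers": 0,"xyz": [0,-0.02,0],"delta_rot": [0,0,0.081]},{"fingers": 0,"xyz": [0,0,0],"delta_rot": [0,0,0]}]}}

```text
clock: 6.1
tcp_pos: [0.4576, 0.17, -0.0056]
eef_rot: [-3.14, 0.0, 1.592]
force: [-1.0, 0.5, -2.7]
grip_width: 0.0066
gripper_force: 78.3
```

Run:
```python
from ray import *
z=np.load('top0.npz');c=calibration('top');g=cv2.cvtColor(z['p'],cv2.COLOR_RGB2GRAY).astype(float);p=z['p'].astype(float)
sat=p[...,0]-p[...,2]   # wood is orange, steel grey
# front edge: along each column rows 165..190 subpixel of sat crossing mid
E=[]
for u in range(320,366):
    s=sat[160:192,u];k=np.nonzero((s[:-1]<30)&(s[1:]>=30))[0]
    if len(k): k=k[-1];E.append((u,160+k+(30-s[k])/(s[k+1]-s[k])))
E=np.array(E);f=np.polyfit(E[:,0],E[:,1],1);res=E[:,1]-np.polyval(f,E[:,0]);print('front fit',f,res.std())
a=ray([[320,np.polyval(f,320)],[398,np.polyval(f,398)]],c,.06);print(a,'yaw',np.degrees(np.arctan2((a[0]-a[1])[1],(a[0]-a[1])[0]))-90)
a=ray([[320,np.polyval(f,320)],[398,np.polyval(f,398)]],c,.0);print('if z0',a)
for r in (150,160,168,174):
    s=sat[r,300:412];k=np.nonzero(s<30)[0];l,h=k[0]+300,k[-1]+300
    print(r,l,h,sat[r,l-2:l+2],sat[r,h-1:h+3],ray([[l-.5,r],[h+.5,r]],c,.06).round(4).tolist())
```

```text
front fit [-2.78728890e-02  1.88058933e+02] 0.10266332103793314
[[ 0.64546701 -0.02073587]
 [ 0.65261906 -0.27482931]] yaw 1.6122954763067412
if z0 [[ 0.65877263 -0.02224825]
 [ 0.66628476 -0.28913459]]
150 314 396 [107.  34. -19. -19.] [-19.  -6.  37.  72.] [[0.7434, 0.0002], [0.7435, -0.2732]]
160 314 397 [143.  91.   0. -19.] [-18.  -3.  54.  71.] [[0.7095, 0.0002], [0.7096, -0.2753]]
168 314 398 [137. 102.  21. -18.] [-11.  24.  80.  80.] [[0.6826, 0.0003], [0.6826, -0.2776]]
174 314 397 [139. 109.  26. -18.] [-2. 22. 57. 73.] [[0.6626, 0.0003], [0.6625, -0.2736]]
```

{"op": "jog_arm", "data": {"commands": [{"fingers": 0,"xyz": [-0.02,0,0],"delta_rot": [0,0,-0.003]},{"fingers": 0,"xyz": [-0.03,0,0],"delta_rot": [0,0,0]},{"fingers": 0,"xyz": [-0.03,0,0],"delta_rot": [0,0,0]},{"fingers": 0,"xyz": [-0.03,0,0],"delta_rot": [0,0,0]},{"fingers": 0,"xyz": [-0.03,0,0],"delta_rot": [0,0,0]}]}}

```text
clock: 6.6
tcp_pos: [0.4645, 0.0291, -0.0054]
eef_rot: [3.141, 0.0, 1.598]
force: [-0.2, 0.2, -2.5]
grip_width: 0.0063
gripper_force: 78.4
```

{"op": "jog_arm", "data": {"commands": [{"fingers": 0,"xyz": [-0.03,0,0],"delta_rot": [0,0,0]},{"fingers": 0,"xyz": [-0.03,0,0],"delta_rot": [0,0,0]},{"fingers": 0,"xyz": [-0.03,0,0],"delta_rot": [0,0,0]},{"fingers": 0,"xyz": [-0.025,0,0],"delta_rot": [0,0,0]},{"fingers": 0,"xyz": [-0.011,0,0],"delta_rot": [0,0,0]}]}}

```text
clock: 7.1
tcp_pos: [0.4679, -0.0978, -0.0054]
eef_rot: [3.141, 0.001, 1.596]
force: [0.4, -0.5, -4.6]
grip_width: 0.0067
gripper_force: 78.4
```

{"op": "jog_arm", "data": {"commands": [{"fingers": 0,"xyz": [0,0,0],"delta_rot": [0,0,0]},{"fingers": 0,"xyz": [0,0,0],"delta_rot": [0,0,0]}]}}

```text
clock: 7.3
tcp_pos: [0.4671, -0.0951, -0.0057]
eef_rot: [-3.142, -0.0, 1.597]
force: [0.3, 0.6, -2.1]
grip_width: 0.0065
gripper_force: 78.4
```

Run:
```python
from h import *
o=get_obs();print(o['tcp_pos'],o['eef_rot'],o['force'])
p,d=read_camera('top');q,e=read_camera('side')
np.savez('top1.npz',p=p,d=d);np.savez('side1.npz',p=q,d=e)
a=cv2.resize(p[120:260,270:430],(640,560))
b=cv2.resize(q[120:290,280:500],(725,560))
cv2.imwrite("pics/t1.png",cv2.resize(np.hstack([a,b]),(800,328))[:,:,::-1])
```

```text
[ 0.46709778 -0.09505713 -0.00573748] [-3.14153685e+00 -3.38527485e-04  1.59711986e+00] [ 0.34958534  0.60258929 -2.06155084]
```

View pics/t1.png

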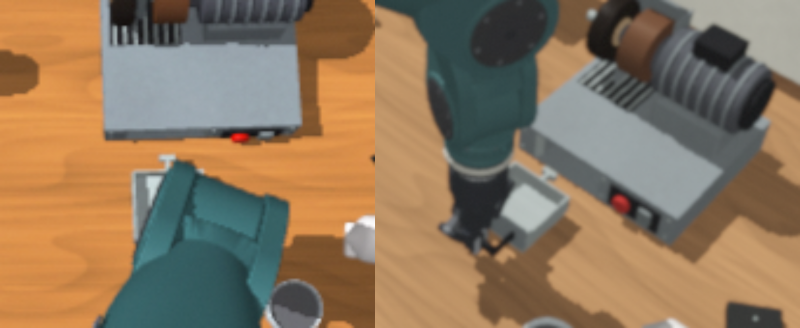

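The tray is held in front of the bay. In the top crop the striker is at (167,157), about 63 display px (≈90 mm) from the machine's left edge, as it should be. Now a finer measurement.

Run:
```python
from ray import *
z=np.load('top1.npz');c=calibration('top');p=z['p'].astype(float);sat=p[...,0]-p[...,2]
# striker rows approx 120+157/2.344=187
for r in range(183,197):
    s=sat[r,322:350];print(r,s.astype(int).tolist())
s=sat[187,330:352];w=np.clip(110-s,0,None)
for r in(186,187,188):
    s=sat[r,334:350];w=np.clip(90-s,0,None);u=(w*np.arange(334,350)).sum()/w.sum();print(r,u,ray([[u,r]],c,.04))
for r in (200,205,210): 
    s=sat[r,318:335];k=np.nonzero(s<50)[0][0];u=318+k-1+(s[k-1]-50)/(s[k-1]-s[k]);print(r,u,ray([[u,r]],c,.044))
P=cloud(z['d'],c);print(P[192:215:3,[327,328,329,332,336]][...,2].round(3))
```

```text
183 [146, 145, 145, 145, 145, 145, 144, 146, 146, 145, 144, 146, 145, 146, 146, 145, 146, 148, 147, 147, 148, 147, 148, 148, 148, 147, 145, 148]
184 [144, 145, 145, 146, 144, 146, 146, 145, 144, 144, 145, 144, 144, 145, 144, 144, 144, 146, 148, 148, 148, 145, 147, 147, 147, 148, 148, 147]
185 [142, 142, 142, 143, 143, 141, 143, 142, 143, 142, 143, 143, 144, 142, 142, 131, 115, 115, 115, 114, 114, 102, 101, 142, 143, 141, 141, 142]
186 [141, 142, 142, 141, 140, 140, 140, 141, 141, 142, 141, 141, 139, 139, 138, 94, 31, 14, 14, 13, 14, 11, 41, 136, 134, 134, 131, 133]
187 [146, 143, 145, 144, 145, 143, 143, 143, 144, 143, 143, 143, 141, 141, 141, 86, 7, -14, -14, -14, -13, -14, 4, 73, 119, 135, 135, 135]
188 [146, 146, 146, 145, 146, 145, 146, 146, 144, 144, 145, 143, 144, 144, 143, 96, 20, 8, -4, -14, -6, 4, -1, 4, 47, 76, 87, 92]
189 [145, 144, 144, 143, 144, 144, 145, 143, 143, 144, 144, 142, 143, 143, 144, 128, 105, 97, 31, -4, 40, 79, -12, -35, -26, -7, 5, 10]
190 [138, 138, 137, 139, 138, 137, 138, 139, 140, 137, 138, 139, 139, 139, 139, 139, 139, 123, 42, -1, 46, 68, -37, -37, -3
[... 736 characters left out ...]
0, -9, -13, -14, -14, -15, -14, -15, -14, -14, -39, -52, -53, -45, -47, -46, -46, -47, -46, -45]
186 340.9512195121951 [[ 0.62677624 -0.09016188]]
187 341.0846262341326 [[ 0.62341959 -0.09055673]]
188 341.9583875162549 [[ 0.6200644 -0.0933898]]
200 325.67469879518075 [[ 0.57942699 -0.03933277]]
205 325.79487179487177 [[ 0.5629284  -0.03960829]]
210 326.314606741573 [[ 0.54649696 -0.04118143]]
[[-0.002  0.003  0.001 -0.002  0.041]
 [ 0.042  0.019  0.011  0.015  0.013]
 [ 0.043  0.015  0.016  0.013  0.013]
 [ 0.04   0.017  0.012  0.009  0.015]
 [ 0.04   0.015  0.016  0.013  0.477]
 [ 0.042  0.014  0.012  0.015  0.491]
 [ 0.043  0.015  0.014  0.01   0.494]
 [ 0.045  0.01   0.018  0.471  0.53 ]]
```

{"op": "jog_arm", "data": {"commands": [{"fingers": 0,"xyz": [-0.002,0.005,0.004],"delta_rot": [0,0,0]},{"fingers": 0,"xyz": [0,0.01,0.004],"delta_rot": [0,0,0]},{"fingers": 0,"xyz": [0,0.01,0],"delta_rot": [0,0,0]},{"fingers": 0,"xyz": [0,0.01,0],"delta_rot": [0,0,0]},{"fingers": 0,"xyz": [0,0.008,0],"delta_rot": [0,0,0]}]}}

```text
clock: 7.9
tcp_pos: [0.5114, -0.0964, -0.0139]
eef_rot: [3.141, 0.0, 1.597]
force: [0.0, -1.0, -3.3]
grip_width: 0.0066
gripper_force: 78.4
```

{"op": "jog_arm", "data": {"commands": [{"fingers": 0,"xyz": [0,0.005,0],"delta_rot": [0,0,0]},{"fingers": 0,"xyz": [0,0.005,0],"delta_rot": [0,0,0]},{"fingers": 0,"xyz": [0,0.004,0],"delta_rot": [0,0,0]},{"fingers": 0,"xyz": [0,0.004,0],"delta_rot": [0,0,0]}]}}

```text
clock: 8.3
tcp_pos: [0.5283, -0.096, -0.0138]
eef_rot: [-3.141, -0.0, 1.597]
force: [-0.3, 0.4, -3.6]
grip_width: 0.0063
gripper_force: 78.4
```

{"op": "jog_arm", "data": {"commands": [{"fingers": 0,"xyz": [0,0.004,0],"delta_rot": [0,0,0]},{"fingers": 0,"xyz": [0,0.004,0],"delta_rot": [0,0,0]},{"fingers": 0,"xyz": [0,0.004,0],"delta_rot": [0,0,0]}]}}

```text
clock: 8.6
tcp_pos: [0.5404, -0.0957, -0.0138]
eef_rot: [-3.142, 0.0, 1.597]
force: [0.7, 0.6, -3.4]
grip_width: 0.0064
gripper_force: 78.4
```

{"op": "jog_arm", "data": {"commands": [{"fingers": 0,"xyz": [0,0.004,0],"delta_rot": [0,0,0]},{"fingers": 0,"xyz": [0,0.004,0],"delta_rot": [0,0,0]},{"fingers": 0,"xyz": [0,0.004,0],"delta_rot": [0,0,0]}]}}

```text
clock: 8.9
tcp_pos: [0.5524, -0.0953, -0.0138]
eef_rot: [-3.142, -0.0, 1.597]
force: [0.3, 0.2, -3.2]
grip_width: 0.0062
gripper_force: 78.4
```

{"op": "jog_arm", "data": {"commands": [{"fingers": 0,"xyz": [0,0.005,0],"delta_rot": [0,0,0]},{"fingers": 0,"xyz": [0,0.005,0],"delta_rot": [0,0,0]},{"fingers": 0,"xyz": [0,0.005,0],"delta_rot": [0,0,0]}]}}

```text
clock: 9.2
tcp_pos: [0.5675, -0.0949, -0.0138]
eef_rot: [3.142, -0.0, 1.597]
force: [0.8, -0.2, -2.5]
grip_width: 0.0067
gripper_force: 78.4
```

{"op": "jog_arm", "data": {"commands": [{"fingers": 0,"xyz": [0,0.003,0],"delta_rot": [0,0,0]},{"fingers": 0,"xyz": [0,0.003,0],"delta_rot": [0,0,0]},{"fingers": 0,"xyz": [0,0.003,0],"delta_rot": [0,0,0]}]}}

```text
clock: 9.5
tcp_pos: [0.5762, -0.0947, -0.0138]
eef_rot: [-3.141, -0.0, 1.597]
force: [-0.8, 0.5, -3.0]
grip_width: 0.0066
gripper_force: 78.4
```

{"op": "jog_arm", "data": {"commands": [{"fingers": 0,"xyz": [0,0.003,0],"delta_rot": [0,0,0]},{"fingers": 0,"xyz": [0,0.002,0],"delta_rot": [0,0,0]}]}}

```text
clock: 9.7
tcp_pos: [0.5813, -0.0946, -0.0138]
eef_rot: [3.142, -0.0, 1.597]
force: [0.2, 0.3, -2.4]
grip_width: 0.0067
gripper_force: 78.4
```

{"op": "jog_arm", "data": {"commands": [{"fingers": 0,"xyz": [0,0.002,0.001],"delta_rot": [0,0,0]},{"fingers": 0,"xyz": [0,0.002,0],"delta_rot": [0,0,0]}]}}

```text
clock: 9.9
tcp_pos: [0.5851, -0.0945, -0.0149]
eef_rot: [-3.141, -0.0, 1.597]
force: [-0.3, 0.7, -1.6]
grip_width: 0.0067
gripper_force: 78.5
```

{"op": "jog_arm", "data": {"commands": [{"fingers": 0,"xyz": [0,0.002,0],"delta_rot": [0,0,0]},{"fingers": 0,"xyz": [0,0.002,0],"delta_rot": [0,0,0]}]}}

```text
clock: 10.1
tcp_pos: [0.5892, -0.0944, -0.0148]
eef_rot: [-3.142, -0.0, 1.597]
force: [0.4, 0.2, -2.2]
grip_width: 0.0063
gripper_force: 78.4
```

{"op": "jog_arm", "data": {"commands": [{"fingers": 0,"xyz": [0,0.002,0],"delta_rot": [0,0,0]},{"fingers": 0,"xyz": [0,0.002,0],"delta_rot": [0,0,0]}]}}

```text
clock: 10.3
tcp_pos: [0.5932, -0.0943, -0.0148]
eef_rot: [3.142, 0.0, 1.597]
force: [-0.3, -0.3, -1.9]
grip_width: 0.0065
gripper_force: 78.4
```

{"op": "jog_arm", "data": {"commands": [{"fingers": 0,"xyz": [0,0.002,0],"delta_rot": [0,0,0]},{"fingers": 0,"xyz": [0,0.002,0],"delta_rot": [0,0,0]}]}}

```text
clock: 10.5
tcp_pos: [0.5972, -0.0942, -0.0148]
eef_rot: [3.142, 0.0, 1.597]
force: [0.1, -0.3, -1.1]
grip_width: 0.0062
gripper_force: 78.5
```

{"op": "jog_arm", "data": {"commands": [{"fingers": 0,"xyz": [0,0.0015,0],"delta_rot": [0,0,0]},{"fingers": 0,"xyz": [0,0.0015,0],"delta_rot": [0,0,0]}]}}

```text
clock: 10.7
tcp_pos: [0.6002, -0.0941, -0.0148]
eef_rot: [-3.142, 0.0, 1.597]
force: [-1.0, 0.2, -2.4]
grip_width: 0.0064
gripper_force: 78.5
```

{"op": "jog_arm", "data": {"commands": [{"fingers": 0,"xyz": [0,0.0015,0],"delta_rot": [0,0,0]},{"fingers": 0,"xyz": [0,0.0015,0],"delta_rot": [0,0,0]}]}}

```text
clock: 10.9
tcp_pos: [0.6032, -0.094, -0.0148]
eef_rot: [3.142, 0.0, 1.597]
force: [-0.5, -0.2, -1.7]
grip_width: 0.0063
gripper_force: 78.5
```

{"op": "jog_arm", "data": {"commands": [{"fingers": 0,"xyz": [0,0.0015,0],"delta_rot": [0,0,0]},{"fingers": 0,"xyz": [0,0.0015,0],"delta_rot": [0,0,0]}]}}

```text
clock: 11.1
tcp_pos: [0.6062, -0.094, -0.0148]
eef_rot: [-3.142, 0.0, 1.597]
force: [-0.5, -0.0, -2.3]
grip_width: 0.0063
gripper_force: 78.5
```

{"op": "jog_arm", "data": {"commands": [{"fingers": 0,"xyz": [0,0.0015,0],"delta_rot": [0,0,0]},{"fingers": 0,"xyz": [0,0.001,0],"delta_rot": [0,0,0]}]}}

```text
clock: 11.3
tcp_pos: [0.608, -0.0938, -0.015]
eef_rot: [-3.14, -0.0, 1.597]
force: [-7.1, -1.1, -1.2]
grip_width: 0.0065
gripper_force: 78.7
```

{"op": "jog_arm", "data": {"commands": [{"fingers": 0,"xyz": [0,0.0015,0],"delta_rot": [0,0,0]},{"fingers": 0,"xyz": [0,0.001,0],"delta_rot": [0,0,0]}]}}

```text
clock: 11.5
tcp_pos: [0.6091, -0.0936, -0.0154]
eef_rot: [-3.138, -0.0, 1.597]
force: [-9.6, 0.5, -0.6]
grip_width: 0.0065
gripper_force: 78.9
```

{"op": "jog_arm", "data": {"commands": [{"fingers": 0,"xyz": [0,0.001,0],"delta_rot": [0,0,0]},{"fingers": 0,"xyz": [0,0.001,0],"delta_rot": [0,0,0]}]}}

```text
clock: 11.7
tcp_pos: [0.611, -0.0935, -0.0154]
eef_rot: [-3.138, -0.0, 1.597]
force: [-10.8, -0.2, 0.3]
grip_width: 0.0064
gripper_force: 78.9
```

{"op": "jog_arm", "data": {"commands": [{"fingers": 0,"xyz": [0,0.001,0],"delta_rot": [0,0,0]},{"fingers": 0,"xyz": [0,0.001,0],"delta_rot": [0,0,0]}]}}

```text
clock: 11.9
tcp_pos: [0.613, -0.0935, -0.0154]
eef_rot: [-3.138, -0.0, 1.596]
force: [-9.3, -1.7, -0.8]
grip_width: 0.0066
gripper_force: 78.8
```

{"op": "jog_arm", "data": {"commands": [{"fingers": 0,"xyz": [0,0.0015,0],"delta_rot": [0,0,0]},{"fingers": 0,"xyz": [0,0.0015,0],"delta_rot": [0,0,0]}]}}

```text
clock: 12.1
tcp_pos: [0.616, -0.0936, -0.0155]
eef_rot: [-3.138, -0.0, 1.596]
force: [-10.9, -2.0, -0.5]
grip_width: 0.0064
gripper_force: 78.9
```

{"op": "jog_arm", "data": {"commands": [{"fingers": 0,"xyz": [0,0.0015,0],"delta_rot": [0,0,0]},{"fingers": 0,"xyz": [0,0.0015,0],"delta_rot": [0,0,0]}]}}

```text
clock: 12.3
tcp_pos: [0.6188, -0.0935, -0.0155]
eef_rot: [-3.137, -0.0, 1.596]
force: [-12.4, -2.7, 0.6]
grip_width: 0.0067
gripper_force: 79.0
```

{"op": "jog_arm", "data": {"commands": [{"fingers": 0,"xyz": [0,0.0015,0],"delta_rot": [0,0,0]},{"fingers": 0,"xyz": [0,0.0015,0],"delta_rot": [0,0,0]}]}}

```text
clock: 12.5
tcp_pos: [0.6213, -0.0934, -0.0156]
eef_rot: [-3.136, -0.0, 1.596]
force: [-16.8, -2.6, -0.6]
grip_width: 0.0065
gripper_force: 79.1
```

{"op": "jog_arm", "data": {"commands": [{"fingers": 0,"xyz": [0,0.0015,0],"delta_rot": [0,0,0]},{"fingers": 0,"xyz": [0,0.0015,0],"delta_rot": [0,0,0]}]}}

```text
clock: 12.7
tcp_pos: [0.622, -0.0933, -0.0157]
eef_rot: [-3.132, -0.0, 1.596]
force: [-32.2, -4.2, 15.0]
grip_width: 0.0062
gripper_force: 81.5
```

Force jumped to 32 N with an upward part: probably the gripper against the brow rather than the latch. I back off at once and look.

{"op": "jog_arm", "data": {"commands": [{"fingers": 0,"xyz": [0,-0.006,0],"delta_rot": [0,0,0]},{"fingers": 0,"xyz": [0,-0.002,0],"delta_rot": [0,0,0]}]}}

```text
clock: 12.9
tcp_pos: [0.6174, -0.0935, -0.0152]
eef_rot: [-3.139, -0.0, 1.597]
force: [-5.8, -0.0, -0.3]
grip_width: 0.0066
gripper_force: 79.0
```

Run:
```python
from h import *
o=get_obs();print(o['tcp_pos'],o['eef_rot'],o['force'],o['moment'])
c=calibration('wrist');p,d=read_camera('wrist');q,_=read_camera('side')
P=cloud(d,c)*1000
for r in(240,260,280,300,320,340,360,380): print(r,[P[r,u].round().astype(int).tolist() for u in range(330,640,30)])
b=cv2.resize(q[120:250,300:470],(640,490))
cv2.imwrite("pics/w5.png",cv2.resize(np.vstack([p[170:],b]),(640,600))[:,:,::-1])
```

```text
[ 0.61742451 -0.09352875 -0.01520121] [-3.13908975e+00 -2.07373943e-04  1.59651092e+00] [-5.76846364 -0.04229199 -0.2725453 ] [-0.05959055  1.08767378 -0.05773833]
240 [[619, -69, 37], [635, -84, -1], [650, -85, -2], [657, -74, 24], [661, -65, 45], [664, -59, 59], [673, -59, 59], [681, -58, 60], [691, -58, 58], [699, -58, 59], [708, -57, 60]]
260 [[620, -78, 36], [636, -96, -2], [651, -95, -1], [657, -82, 26], [661, -72, 45], [664, -65, 60], [673, -65, 60], [683, -65, 59], [692, -65, 59], [701, -64, 59], [711, -64, 59]]
280 [[620, -86, 36], [632, -87, 35], [652, -106, 0], [658, -90, 28], [663, -81, 44], [666, -72, 59], [675, -72, 59], [685, -72, 59], [694, -71, 59], [702, -71, 60], [713, -71, 59]]
300 [[620, -95, 35], [629, -82, 56], [653, -118, -1], [648, -80, 58], [682, -114, 4], [667, -79, 59], [676, -79, 59], [686, -79, 59], [695, -78, 60], [705, -78, 59], [714, -77, 60]]
320 [[621, -105, 35], [628, -82, 66], [639, -87, 60], [646, -82, 67], [655, -81, 67], [668, -86, 59], [678, -87, 58], [688, -86, 59], [698, -86, 59], [706, -85, 60], [717, -85, 59]]
340 [[621, -115, 35], [626, -76, 83], [634, -76, 82], [647, -88, 67], [652, -82, 75], [660, -81, 76], [680, -94, 59], [688, -93, 60], [700, -94, 59], [708, -93, 60], [720, -93, 58]]
360 [[621, -125, 35], [626, -76, 90], [633, -77, 89], [648, -96, 66], [662, -105, 56], [657, -81, 83], [663, -80, 84], [691, -102, 59], [701, -101, 59], [712, -101, 59], [721, -101, 59]]
380 [[619, -83, 88], [625, -77, 95], [631, -76, 95], [647, -101, 70], [657, -101, 69], [657, -86, 85], [661, -81, 90], [668, -81, 90], [675, -81, 89], [713, -109, 59], [724, -110, 59]]
```

View pics/w5.png

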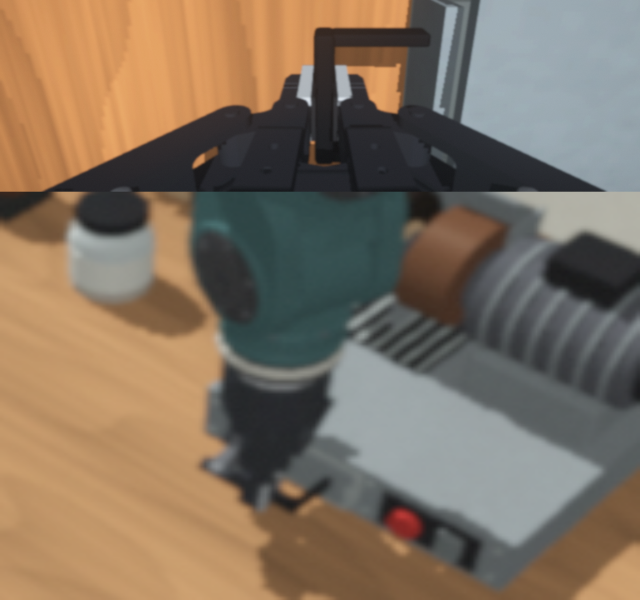

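The wrist depth shows the outer finger linkage (x≈0.65–0.66, z≈0.06–0.067) meeting the brow. The latch itself had pushed back only about 10 N, starting at bar x≈0.6075. I'll bring the tray back to that point and let go. Then I turn the tool a quarter turn and press the bar's outer face with shut fingers, which keeps the linkage clear.

{"op": "jog_arm", "data": {"commands": [{"fingers": 0,"xyz": [0,-0.006,0],"delta_rot": [0,0,0]},{"fingers": 0,"xyz": [0,-0.007,0.001],"delta_rot": [0,0,0]},{"fingers": 0.3,"xyz": [0,0,0],"delta_rot": [0,0,0]},{"fingers": 0.3,"xyz": [0,0,0],"delta_rot": [0,0,0]},{"fingers": 0.3,"xyz": [0,0,0],"delta_rot": [0,0,0]}]}}

```text
clock: 13.5
tcp_pos: [0.6066, -0.0941, -0.0156]
eef_rot: [3.141, 0.0, 1.597]
force: [0.9, 0.5, -0.4]
grip_width: 0.0254
gripper_force: 0.0
```

{"op": "jog_arm", "data": {"commands": [{"fingers": 0.3,"xyz": [0,0,-0.03],"delta_rot": [0,0,0]},{"fingers": 0.3,"xyz": [0,0,-0.03],"delta_rot": [0,0,0]},{"fingers": 0,"xyz": [0,-0.03,-0.01],"delta_rot": [0,0,0]},{"fingers": 0,"xyz": [0,-0.03,0],"delta_rot": [0,0,0]},{"fingers": 0,"xyz": [0,0,0],"delta_rot": [0,0,-0.149]}]}}

```text
clock: 14.0
tcp_pos: [0.5434, -0.0953, 0.0548]
eef_rot: [-3.141, -0.0, 1.746]
force: [0.5, 0.6, -0.4]
grip_width: -0.0002
gripper_force: 0.0
```

{"op": "jog_arm", "data": {"commands": [{"fingers": 0,"xyz": [0,0,0],"delta_rot": [0,0,-0.149]},{"fingers": 0,"xyz": [0,0,0],"delta_rot": [0,0,-0.149]},{"fingers": 0,"xyz": [0,0,0],"delta_rot": [0,0,-0.149]},{"fingers": 0,"xyz": [0,0,0],"delta_rot": [0,0,-0.149]},{"fingers": 0,"xyz": [0,0,0],"delta_rot": [0,0,-0.149]}]}}

```text
clock: 14.5
tcp_pos: [0.5465, -0.0956, 0.0543]
eef_rot: [3.141, 0.001, 2.497]
force: [-0.4, 0.1, -0.6]
grip_width: 0.0001
gripper_force: 0.0
```

{"op": "jog_arm", "data": {"commands": [{"fingers": 0,"xyz": [0,0,0],"delta_rot": [0,0,-0.149]},{"fingers": 0,"xyz": [0,0,0],"delta_rot": [0,0,-0.149]},{"fingers": 0,"xyz": [0,0,0],"delta_rot": [0,0,-0.149]},{"fingers": 0,"xyz": [0,0,0],"delta_rot": [0,0,-0.149]},{"fingers": 0,"xyz": [0,0,0],"delta_rot": [0,0,-0.08]}]}}

```text
clock: 15.0
tcp_pos: [0.5465, -0.0956, 0.0543]
eef_rot: [-3.141, 0.001, -3.111]
force: [-0.4, 0.1, -0.4]
grip_width: 0.0
gripper_force: 0.0
```

Run:
```python
from h import *
o=get_obs();print(o['tcp_pos'],o['eef_rot'],o['force'],o['joints'])
c=calibration('wrist');p,d=read_camera('wrist');np.savez("w6.npz",p=p,d=d,**c)
cv2.imwrite("pics/w6.png",p[:,:,::-1])
```

```text
[ 0.54651599 -0.09559154  0.05434905] [-3.14139301e+00  6.55106974e-04 -3.11051365e+00] [-0.42429959  0.10152193 -0.36576647] [-3.20063782e-01  4.01762194e-01 -2.68889689e-01  8.99460640e-01
  3.78768123e-05 -3.51142702e-01]
```

View pics/w6.png

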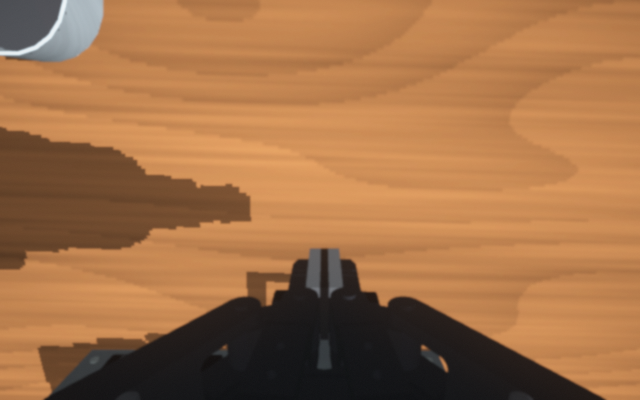

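{"op": "jog_arm", "data": {"commands": [{"fingers": 0,"xyz": [0,0,0.03],"delta_rot": [0,0,0]},{"fingers": 0,"xyz": [0,0,0.03],"delta_rot": [0,0,0]},{"fingers": 0,"xyz": [-0.01,0,0.009],"delta_rot": [0,0,0]},{"fingers": 0,"xyz": [-0.02,0,0],"delta_rot": [0,0,0]},{"fingers": 0,"xyz": [-0.008,0,0],"delta_rot": [0,0,0]}]}}

```text
clock: 15.55
tcp_pos: [0.5863, -0.0947, -0.0143]
eef_rot: [-3.141, 0.001, -3.117]
force: [-1.9, 0.2, -0.8]
grip_width: -0.0003
gripper_force: 1.1
```

{"op": "jog_arm", "data": {"commands": [{"fingers": 0,"xyz": [-0.003,0,0],"delta_rot": [0,0,0]},{"fingers": 0,"xyz": [-0.003,0,0],"delta_rot": [0,0,0]}]}}

```text
clock: 15.75
tcp_pos: [0.59, -0.0944, -0.0144]
eef_rot: [-3.141, -0.0, -3.117]
force: [-4.0, -0.3, 2.3]
grip_width: -0.0
gripper_force: 1.5
```

{"op": "jog_arm", "data": {"commands": [{"fingers": 0,"xyz": [-0.002,0,0],"delta_rot": [0,0,0]},{"fingers": 0,"xyz": [-0.002,0,0],"delta_rot": [0,0,0]}]}}

```text
clock: 15.95
tcp_pos: [0.5935, -0.0943, -0.0145]
eef_rot: [-3.141, -0.001, -3.117]
force: [-14.2, -1.1, 7.8]
grip_width: 0.0002
gripper_force: 6.8
```

{"op": "jog_arm", "data": {"commands": [{"fingers": 0,"xyz": [-0.002,0,0],"delta_rot": [0,0,0]},{"fingers": 0,"xyz": [-0.002,0,0],"delta_rot": [0,0,0]}]}}

```text
clock: 16.15
tcp_pos: [0.5953, -0.0941, -0.0149]
eef_rot: [-3.142, -0.005, -3.117]
force: [-18.6, -1.7, 11.9]
grip_width: 0.0
gripper_force: 8.9
```

The push also presses downward (Fz +12). I'll back off and check for that without contact.

{"op": "jog_arm", "data": {"commands": [{"fingers": 0,"xyz": [0.006,0,0],"delta_rot": [0,0,0]},{"fingers": 0,"xyz": [0.006,0,0],"delta_rot": [0,0,0]}]}}

```text
clock: 16.35
tcp_pos: [0.5861, -0.0945, -0.0147]
eef_rot: [-3.142, 0.001, -3.116]
force: [0.9, -1.2, -0.6]
grip_width: -0.0002
gripper_force: 0.0
```

Run:
```python
from h import *
o=get_obs();print(o['tcp_pos'],o['force'],o['moment'])
q,d=read_camera('side');c=calibration('side');t=o['tcp_pos']
np.savez('side2.npz',p=q,d=d)
P=cloud(d,c)
print(proj([t,t+[0,0,.03],t+[.015,0,.04]],c))
b=cv2.resize(q[130:230,330:450],(720,600),interpolation=cv2.INTER_CUBIC)
cv2.imwrite("pics/s2.png",b[:,:,::-1])
```

```text
[ 0.58606422 -0.09453065 -0.01465459] [ 0.85900503 -1.155998   -0.57124387] [0.01190897 0.00404621 0.04356513]
[[360.80536172 229.8393308 ]
 [361.48239326 223.02940122]
 [365.2805812  217.69963171]]
```

View pics/s2.png

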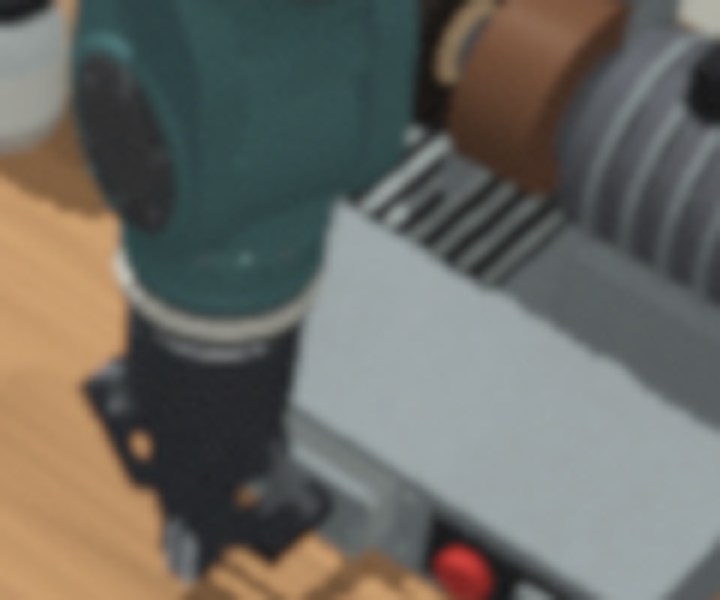

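No contact when free, so the downward force is friction from the arm sagging under load. I'll start 3 mm higher and rise slightly while pressing, to keep Fz near zero.

{"op": "jog_arm", "data": {"commands": [{"fingers": 0,"xyz": [-0.002,0,-0.003],"delta_rot": [0,0,0]},{"fingers": 0,"xyz": [-0.003,0,0],"delta_rot": [0,0,0]}]}}

```text
clock: 16.6
tcp_pos: [0.5918, -0.0945, -0.0111]
eef_rot: [-3.141, 0.001, -3.116]
force: [0.0, -0.5, 0.2]
grip_width: -0.0001
gripper_force: 0.0
```

{"op": "jog_arm", "data": {"commands": [{"fingers": 0,"xyz": [-0.0015,0,-0.0005],"delta_rot": [0,0,0]},{"fingers": 0,"xyz": [-0.0015,0,-0.0005],"delta_rot": [0,0,0]}]}}

```text
clock: 16.8
tcp_pos: [0.5934, -0.0943, -0.0111]
eef_rot: [-3.141, -0.002, -3.116]
force: [-6.8, -1.0, -0.3]
grip_width: 0.0002
gripper_force: 3.5
```

{"op": "jog_arm", "data": {"commands": [{"fingers": 0,"xyz": [-0.0015,0,-0.0005],"delta_rot": [0,0,0]},{"fingers": 0,"xyz": [-0.0015,0,-0.0005],"delta_rot": [0,0,0]}]}}

```text
clock: 17.0
tcp_pos: [0.5957, -0.094, -0.0105]
eef_rot: [3.141, -0.003, -3.116]
force: [-6.5, -0.7, -1.3]
grip_width: -0.0002
gripper_force: 3.1
```

{"op": "jog_arm", "data": {"commands": [{"fingers": 0,"xyz": [-0.002,0,-0.0003],"delta_rot": [0,0,0]},{"fingers": 0,"xyz": [-0.002,0,-0.0003],"delta_rot": [0,0,0]}]}}

```text
clock: 17.2
tcp_pos: [0.5996, -0.0939, -0.01]
eef_rot: [3.141, -0.003, -3.117]
force: [-7.6, -0.4, -1.6]
grip_width: -0.0002
gripper_force: 3.3
```

{"op": "jog_arm", "data": {"commands": [{"fingers": 0,"xyz": [-0.002,0,-0.0003],"delta_rot": [0,0,0]},{"fingers": 0,"xyz": [-0.002,0,-0.0003],"delta_rot": [0,0,0]}]}}

```text
clock: 17.4
tcp_pos: [0.6036, -0.0938, -0.0094]
eef_rot: [3.141, -0.003, -3.117]
force: [-6.4, -0.7, -1.1]
grip_width: 0.0002
gripper_force: 3.4
```

{"op": "jog_arm", "data": {"commands": [{"fingers": 0,"xyz": [-0.002,0,-0.0003],"delta_rot": [0,0,0]},{"fingers": 0,"xyz": [-0.002,0,-0.0003],"delta_rot": [0,0,0]}]}}

```text
clock: 17.6
tcp_pos: [0.6075, -0.0937, -0.0088]
eef_rot: [3.141, -0.004, -3.117]
force: [-7.2, 0.1, -1.7]
grip_width: -0.0
gripper_force: 3.6
```

{"op": "jog_arm", "data": {"commands": [{"fingers": 0,"xyz": [-0.002,0,-0.0003],"delta_rot": [0,0,0]},{"fingers": 0,"xyz": [-0.002,0,-0.0003],"delta_rot": [0,0,0]}]}}

```text
clock: 17.8
tcp_pos: [0.6114, -0.0936, -0.0083]
eef_rot: [3.141, -0.004, -3.117]
force: [-7.4, -1.2, -1.8]
grip_width: 0.0
gripper_force: 3.7
```

{"op": "jog_arm", "data": {"commands": [{"fingers": 0,"xyz": [-0.0015,0,0],"delta_rot": [0,0,0]},{"fingers": 0,"xyz": [-0.0015,0,0],"delta_rot": [0,0,0]}]}}

```text
clock: 18.0
tcp_pos: [0.6145, -0.0935, -0.0083]
eef_rot: [3.141, -0.004, -3.116]
force: [-7.2, 0.2, -0.8]
grip_width: 0.0
gripper_force: 3.7
```

{"op": "jog_arm", "data": {"commands": [{"fingers": 0,"xyz": [-0.0015,0,0],"delta_rot": [0,0,0]},{"fingers": 0,"xyz": [-0.001,0,0],"delta_rot": [0,0,0]}]}}

```text
clock: 18.2
tcp_pos: [0.6169, -0.0934, -0.0083]
eef_rot: [3.141, -0.004, -3.116]
force: [-8.1, -0.9, -1.8]
grip_width: 0.0001
gripper_force: 3.7
```

{"op": "jog_arm", "data": {"commands": [{"fingers": 0,"xyz": [-0.001,0,0],"delta_rot": [0,0,0]},{"fingers": 0,"xyz": [-0.001,0,0],"delta_rot": [0,0,0]}]}}

```text
clock: 18.4
tcp_pos: [0.6188, -0.0934, -0.0083]
eef_rot: [3.141, -0.004, -3.116]
force: [-6.9, -0.8, -1.1]
grip_width: 0.0002
gripper_force: 4.2
```

{"op": "jog_arm", "data": {"commands": [{"fingers": 0,"xyz": [-0.001,0,0],"delta_rot": [0,0,0]},{"fingers": 0,"xyz": [0,0,0],"delta_rot": [0,0,0]}]}}

```text
clock: 18.6
tcp_pos: [0.6192, -0.0933, -0.0086]
eef_rot: [3.141, -0.005, -3.117]
force: [-10.3, -0.4, -1.4]
grip_width: -0.0001
gripper_force: 5.1
```

{"op": "jog_arm", "data": {"commands": [{"fingers": 0,"xyz": [-0.001,0,0],"delta_rot": [0,0,0]},{"fingers": 0,"xyz": [0,0,0],"delta_rot": [0,0,0]}]}}

```text
clock: 18.8
tcp_pos: [0.6196, -0.0932, -0.0088]
eef_rot: [3.141, -0.006, -3.117]
force: [-12.6, -0.3, -1.9]
grip_width: 0.0005
gripper_force: 6.3
```

{"op": "jog_arm", "data": {"commands": [{"fingers": 0,"xyz": [-0.001,0,0],"delta_rot": [0,0,0]},{"fingers": 0,"xyz": [0,0,0],"delta_rot": [0,0,0]}]}}

```text
clock: 19.0
tcp_pos: [0.62, -0.0931, -0.0089]
eef_rot: [3.141, -0.007, -3.117]
force: [-15.4, -1.8, -1.4]
grip_width: -0.0001
gripper_force: 7.5
```

Buffer reached, about 2.5 N per commanded mm. One more mm takes it to about 18 N.

{"op": "jog_arm", "data": {"commands": [{"fingers": 0,"xyz": [-0.001,0,0],"delta_rot": [0,0,0]},{"fingers": 0,"xyz": [0,0,0],"delta_rot": [0,0,0]}]}}

```text
clock: 19.2
tcp_pos: [0.6204, -0.0931, -0.0091]
eef_rot: [3.141, -0.008, -3.117]
force: [-16.7, -1.4, -1.5]
grip_width: 0.0001
gripper_force: 8.7
```

{"op": "jog_arm", "data": {"commands": [{"fingers": 0,"xyz": [0,0,0],"delta_rot": [0,0,0]},{"fingers": 0,"xyz": [0,0,0],"delta_rot": [0,0,0]}]}}

```text
clock: 19.4
tcp_pos: [0.6204, -0.093, -0.0091]
eef_rot: [3.141, -0.008, -3.117]
force: [-18.1, -1.4, -1.1]
grip_width: 0.0002
gripper_force: 8.7
```

About 18 N. Now I back off slowly and feel whether the tray stops following.

{"op": "jog_arm", "data": {"commands": [{"fingers": 0,"xyz": [0.004,0,0],"delta_rot": [0,0,0]},{"fingers": 0,"xyz": [0.003,0,0],"delta_rot": [0,0,0]},{"fingers": 0,"xyz": [0.003,0,0],"delta_rot": [0,0,0]}]}}

```text
clock: 19.7
tcp_pos: [0.613, -0.0936, -0.0082]
eef_rot: [3.141, -0.003, -3.116]
force: [-6.8, -1.1, -2.4]
grip_width: -0.0002
gripper_force: 3.0
```

{"op": "jog_arm", "data": {"commands": [{"fingers": 0,"xyz": [0.003,0,0],"delta_rot": [0,0,0]},{"fingers": 0,"xyz": [0.003,0,0],"delta_rot": [0,0,0]}]}}

```text
clock: 19.9
tcp_pos: [0.6088, -0.094, -0.0074]
eef_rot: [-3.142, 0.0, -3.116]
force: [-0.3, 0.0, 0.1]
grip_width: -0.0002
gripper_force: 0.0
```

{"op": "jog_arm", "data": {"commands": [{"fingers": 0,"xyz": [0.003,0,0],"delta_rot": [0,0,0]},{"fingers": 0,"xyz": [0.003,0,0],"delta_rot": [0,0,0]}]}}

```text
clock: 20.1
tcp_pos: [0.6027, -0.0941, -0.0073]
eef_rot: [-3.142, 0.001, -3.116]
force: [0.1, 0.1, -0.1]
grip_width: 0.0001
gripper_force: 0.0
```

The force dropped to zero at TCP x≈0.61, where a sprung tray would have kept following to 0.593, so it is latched. I'll clear the arm and look.

{"op": "jog_arm", "data": {"commands": [{"fingers": 0,"xyz": [0.02,0,0],"delta_rot": [0,0,0]},{"fingers": 0,"xyz": [0.03,0,0],"delta_rot": [0,0,0]},{"fingers": 0,"xyz": [0,0,-0.04],"delta_rot": [0,0,0]},{"fingers": 0,"xyz": [0,0,-0.05],"delta_rot": [0,0,0]},{"fingers": 0,"xyz": [0.03,0.03,-0.05],"delta_rot": [0,0,0]}]}}

```text
clock: 20.6
tcp_pos: [0.531, -0.0746, 0.1232]
eef_rot: [-3.14, 0.003, -3.118]
force: [0.9, 0.2, 0.7]
grip_width: 0.0001
gripper_force: 0.0
```

{"op": "jog_arm", "data": {"commands": [{"fingers": 0,"xyz": [0.03,0.04,-0.03],"delta_rot": [0,0,0]},{"fingers": 0,"xyz": [0.03,0.04,0],"delta_rot": [0,0,0]},{"fingers": 0,"xyz": [0.02,0.04,0],"delta_rot": [0,0,0]},{"fingers": 0,"xyz": [0.02,0.04,0],"delta_rot": [0,0,0]},{"fingers": 0,"xyz": [0,0,0],"delta_rot": [0,0,0]}]}}

```text
clock: 21.1
tcp_pos: [0.4269, 0.0821, 0.1468]
eef_rot: [3.141, -0.0, -3.112]
force: [-0.1, -0.1, 0.2]
grip_width: 0.0
gripper_force: 0.0
```

Run:
```python
from ray import *
o=get_obs();print(o['tcp_pos'],o['force'],o['clock'])
p,d=read_camera('top');q,e=read_camera('side');c=calibration('top')
a=cv2.resize(p[130:230,290:410],(600,500));b=cv2.resize(q[140:260,340:484],(600,500))
cv2.imwrite("pics/f.png",cv2.resize(np.hstack([a,b]),(800,333))[:,:,::-1])
pi=p.astype(int);k=(pi.max(-1)<60);m=np.zeros_like(k);m[178:200,325:358]=1;v,u=np.nonzero(k&m)
print(len(u),[(r,int((v==r).sum())) for r in np.unique(v)]);
for r in(186,188,190,192): print(r,ray([[341,r]],c,.036))
```

```text
[0.42685126 0.08207567 0.14681931] [-0.14509192 -0.14601645  0.19247923] 21.1
52 [(np.int64(178), 3), (np.int64(179), 2), (np.int64(181), 1), (np.int64(187), 1), (np.int64(188), 8), (np.int64(189), 20), (np.int64(190), 17)]
186 [[ 0.62758686 -0.09065155]]
188 [[ 0.62085469 -0.0905617 ]]
190 [[ 0.61413382 -0.090472  ]]
192 [[ 0.60742421 -0.09038245]]
```

View pics/f.png

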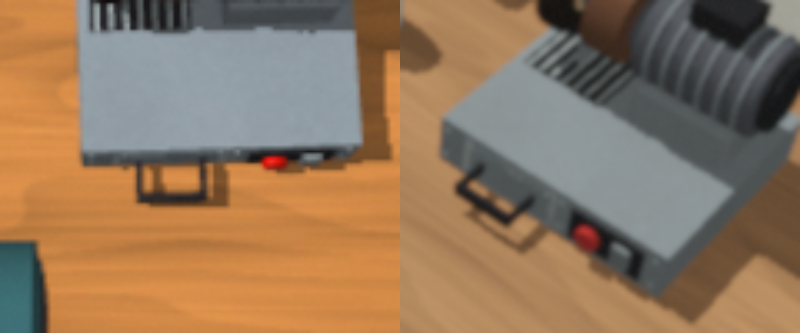

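The pictures show the tray's panel flush with the machine front, and only the pull sticks out (display (172,200) in the top crop). The bar is at x≈0.617 in a mouth at x≈0.659, which puts the tray's origin about 48 mm inside: latched.

```bash
python3 -c "
from station import *
print(sign_off())"
```

```text
the job is handed in; nothing more can be done
None
```

The tray is latched home, about 48 mm inside and flush with the front, after one full press to about 18 N, and the arm is clear; on the first try a finger linkage touched the machine's front edge at a measured 32 N before I backed off.

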